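# Load the sorting box into the inspection stand

## Robot

A 6-joint arm with a two-finger parallel gripper is mounted at the origin on a cart in front of the work surface, level with it; the furniture and walls round the work are solid. World frame = base frame: x ahead of the robot, y to its left, z up, the work surface at z = 0. Lengths are in m, angles in rad, forces in N, time in s.
With the tool pointing down it reaches from about 0.225 to 0.875 m from the base axis. Payload 3.4 kg.
Tool frame: the origin (TCP) lies at the very end of the fingers, on their centre line; the grasp point (between the pads) lies 19 mm behind it; z points along the fingers, y is the line along which they close (so a half turn about z gives the same grasp; the last joint's range is limited). The gripper opens to 85 mm and grips with 20 to 120 N. Pads are 22 mm wide; open, the fingers measure 114 mm over their backs; the gripper's body (76 mm by 85 mm) begins 54 mm behind the grasp point. The pads swing forward as they close: fully open they stand 13 mm farther back than shut.
Start: joints at [1.04, 0.276, 1.505, -0, 1.361, -0.121], TCP at [0.229, 0.527, 0.231] pointing down, gripper open.
Joint ranges: [-2.89, 2.89], [-0.75, 2.08], [0.22, 2.7], [-1.18, 4.32], [0.11, 2.71], [-2.7, 2.7]. Speed limits (rad/s): [2.57, 2.57, 3.14, 3.14, 3.14, 3.14].

## Interface

Orientations are given as a unit quaternion [w, x, y, z].
In Python, from rig import readout, vision, manip gives the robot as it stands.
- The arm moves only by the shell command python3 -m handwheel 'ROWS' [FORCE]. ROWS is JSON, a list of rows, each a list of 3 entries, a list of its own where there are three numbers: the shift along the tool's x, y, z in mm, then the turn, a rotation vector about the tool's x, y, z in units of 6 degrees (1.0 is 6 degrees), then the closure, from -1 (fully open) to 1 (shut), so that 0 is half open. A call has 1 to 20 rows; each row shifts and turns the commanded pose from where the row before left it, along the tool's axes as they then stand; what a row does not reach is not made up. A row lasts 1/8 s, in which the tool goes at most 62.5 mm and 10.7 degrees, less where a joint would pass 70% of its speed; a pose out of reach is approached as far as the arm can. A call is refused whole if a number of a shift passes 62.5 or a number of a turn 1, either way. A call with a gripper value outside its range is refused whole. The fingers move at their own pace and stop on an object; FORCE is the grip in N (left out, the last holds). Time passes only in rows, so rows that do not move let the fingers close. It gives the time, the measured TCP pose, the force, the opening and the grip force at its end, in the units of the state.
- readout.get_state(): the state, without advancing time (a new reading comes with each control period).
- vision.get_image(name): name is "scene" or "side" or "wrist"; returns the picture (400x640x3 uint8, blue, green, red); there is no depth.
- vision.camera_params(name): a dict with "intrinsics" (3x3 intrinsics, pixels), "dist" ([k1, k2, p1, p2, k3] as OpenCV has them; the pictures are not rectified), "rvec" (rotation vector, rad) and "tvec" (3), from world to camera coordinates, as OpenCV has them; the wrist camera has in their place "hand_eye" (4x4, takes a point from camera to tool coordinates, whose origin is the TCP and whose axes are the flange's). Camera axes: x right, y down, z forward; pixel columns grow to the right and rows downward; lengths in m; the calibration is good to about 2 mm. A picture is of the moment at which its call begins: read the wrist's pose just before it. camera_params takes no time and is no camera call.
- manip.sign_off(): hands the job in; it is judged then, once.
The state is a dict: "clock": time; "qpos": joint angles; "qd": joint speeds; "effort": joint torques, N m; "position": TCP position; "ee_rot": TCP orientation; "contact_force": force on the tool from outside, world axes, zero at the start; "moment": the same for the moment, N m; "width": finger opening in m; "gripper_force": force on a finger pad.
Only numpy, scipy, OpenCV 4.12 (cv2) and the standard library are available. Lean on these libraries where they do the work, as an engineer would, in place of code of your own. Each camera call takes 0.05 s, during which the arm holds its last target. There are 200 camera calls.

## Task

Slide the amber sorting box up the loading ramp of the inspection stand and under its camera until its trailing end drops behind the lip at the top of the ramp, so that the box lies flat on the sloping stage, held by the lip. Push it along on its base rather than lifting or tipping it, so the sorted parts stay in their cells; do not knock the camera bridge or disturb the tools lying around, and let go of the box at the end.

Things in the scene. Friction and masses are not known exactly. Their poses are not given: they have to be found in the camera images.
- stand: Fixed aluminium inspection stand, grey cheeks, 156 mm wide. Origin: on the bench below the inner (uphill) face of the lip, mid-width. Its x: the level direction in which the box is pushed (ramp at -x, stage at +x); y across; z up. Ramp and stage both rise towards +x at 0.21 rad (12 degrees). Side rails make a channel 108 mm wide, 16 mm over the stage, at most 32 mm over the bench at the lip
- ramp_foot (a point): Middle of the ramp's lower edge, at bench height, x = -82 mm in the stand's frame. Axes: the stand's. Here 24 mm high guide rails flare the channel from 108 mm wide (at stand x = -39 mm) to 148 mm (at stand x = -87 mm), so they steer in a box that comes slightly off line
- lip_top (a point): Middle of the lip's top edge: a steel bar 6 mm thick across the full width at the top of the ramp, 17 mm over the bench, x = -2 mm in the stand's frame. Uphill of it the surface drops 10 mm to the stage. Axes: the stand's
- stage_foot (a point): Middle of the stage's lower edge, at the foot of the lip, 7 mm over the bench at stand x = 0. The pocket for the box runs from here 217 mm up the slope to a 14 mm high back fence. Axes: the stand's
- camera_bridge: Fixed bridge over the stage, square to it (leaning 12 degrees towards the ramp): two aluminium uprights outside the stage, a cross bar, a black camera with a round light ring of 62 mm diameter. Its frame is the stand's. Its top is 166 mm over the bench; its nearest part stays 90 mm or more from the lip, measured level
- light_ring (a point): Middle of the underside of the light ring, 40 mm over the stage (the box is 28 mm tall, so it passes with 12 mm to spare)
- sorting_box: Amber clear acrylic sorting box with cells, open on top: 100 mm (its x) by 206 mm (its y) by 28 mm tall, walls 2 mm, about 0.25 kg. Origin: centre of its underside. It starts flat on the bench before the ramp, its +y end towards the ramp, up to 15 mm off the stand's centre line and 0.12 rad askew. Left alone on the ramp it stays where it is
- box_center (a point): Centre of the sorting box, 14 mm over its underside. Axes: the box's
- trailing_end (a point): Middle of the bottom edge of the box's -y end, the end to push against (a plain upright wall 100 mm wide, 28 mm tall). Its axes are the box's
- leading_end (a point): Middle of the bottom edge of the box's +y end, which goes up the ramp first. Its axes are the box's
- mallet_center (a point): Nylon mallet with wooden handle, 68 x 210 x 30 mm, lying near the front edge of the bench: leave alone. Point at the middle of its length, half-way up
- dividers_center (a point): Steel dividers, 41 x 145 x 8 mm, lying near the front edge of the bench: leave alone. Point at the middle
- cube_center (a point): Brass doming cube, 50 mm, at the back of the bench: leave alone. Point at its centre. It stands under a long overhead shelf that runs along the back of the whole bench: front edge 0.70 m ahead of the robot's base axis, underside 0.52 m over the bench; keep the wrist clear of it

How it is judged:
By the outcome, as a careful person would: the job done as asked, in the order asked, and still so for the second after the job is handed in, with the robot touching nothing.
It also fails if it takes over 42 s, if anything falls off the work surface, if the arm or the gripper's body presses on something with over 40 N, if the wrist force passes 120 N, or if a joint passes its speed limit or range.

## Working session

There is one attempt and no reset: what is moved stays moved. The work goes in short steps, Python scripts to look and compute and a shell command to move; the robot and the scene stay as the last step left them, time stands still between calls to the robot, and variables do not carry over. Pictures are saved under pics/ and viewed, at most 10 in all, crops included, and the job is handed in when it is done.

```bash
mkdir -p pics; ls; python3 - <<'E'
from rig import readout, vision
import cv2,numpy as np
s=readout.get_state();print(s)
ims=[]
for n in("scene","side"):
    im=vision.get_image(n);cv2.imwrite(f"pics/{n}0.png",im)
    p=vision.camera_params(n);print(n,p)
E
```

```text
pics
{'clock': 0.0, 'qpos': array([ 1.04001216e+00,  2.76616255e-01,  1.50617118e+00,  2.45682123e-05,
        1.36072411e+00, -1.21015453e-01]), 'qd': array([ 3.06548509e-04, -5.86587004e-04,  9.96777358e-04, -1.04208319e-04,
        1.02598869e-04, -7.63940869e-06]), 'effort': array([-1.92941834e-04, -4.16774011e+01, -2.45813316e+01, -4.02241858e-04,
        1.07156660e-02, -1.04315311e-05]), 'position': array([0.22880101, 0.52691422, 0.23041245]), 'ee_rot': array([-3.18556785e-04,  2.03456364e-01,  9.79083545e-01, -9.05097757e-04]), 'contact_force': array([ 0.00580386, -0.83284312,  0.31048333]), 'moment': array([ 0.01529111, -0.02617592, -0.00862902]), 'gripper_force': 0.0, 'width': 0.08549839937659139}
scene {'intrinsics': array([[437.78450369,   0.        , 314.74049617],
       [  0.        , 437.78450369, 203.01952369],
       [  0.        ,   0.        ,   1.        ]]), 'dist': array([-0.10759926,  0.        ,  0.        ,  0.        ,  0.        ]), 'rvec': array([ 2.00608305, -1.26937681,  0.56256812]), 'tvec': array([-0.35124754,  0.38845861,  0.77986685])}
side {'intrinsics': array([[397.40691583,   0.        , 321.7924507 ],
       [  0.        , 397.40691583, 196.39686406],
       [  0.        ,   0.        ,   1.        ]]), 'dist': array([0.00995438, 0.        , 0.        , 0.        , 0.        ]), 'rvec': array([ 2.01569192, -0.3980195 ,  0.23076779]), 'tvec': array([-0.57547458,  0.15257769,  0.79236301])}
```

View pics/scene0.png

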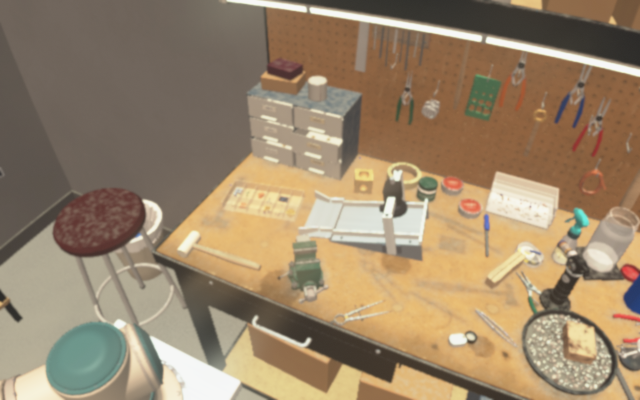

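View pics/side0.png

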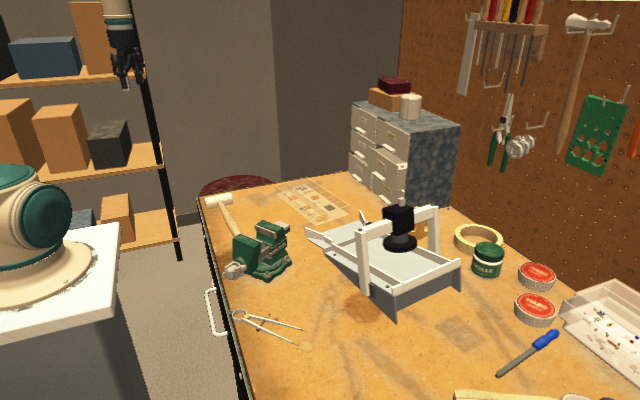

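The scene view shows the box at about u 225–303, v 183–220. The stand is at u 302–428, v 190–258, the vise at about (307,270) and the mallet at (215,248). I'll crop both views for corners.

```bash
python3 - <<'E'
import cv2,numpy as np
a=cv2.imread("pics/scene0.png")[170:265,215:435];b=cv2.imread("pics/side0.png")[165:325,265:470]
a=cv2.resize(a,None,fx=3.6,fy=3.6,interpolation=cv2.INTER_CUBIC);b=cv2.resize(b,None,fx=3.6,fy=3.6,interpolation=cv2.INTER_CUBIC)
cv2.imwrite("pics/a.png",a);cv2.imwrite("pics/b.png",b)
E
```

```text
(no output)
```

View pics/a.png

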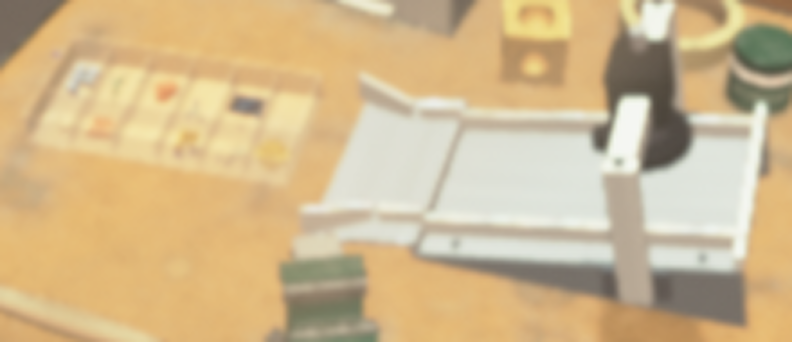

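View pics/b.png

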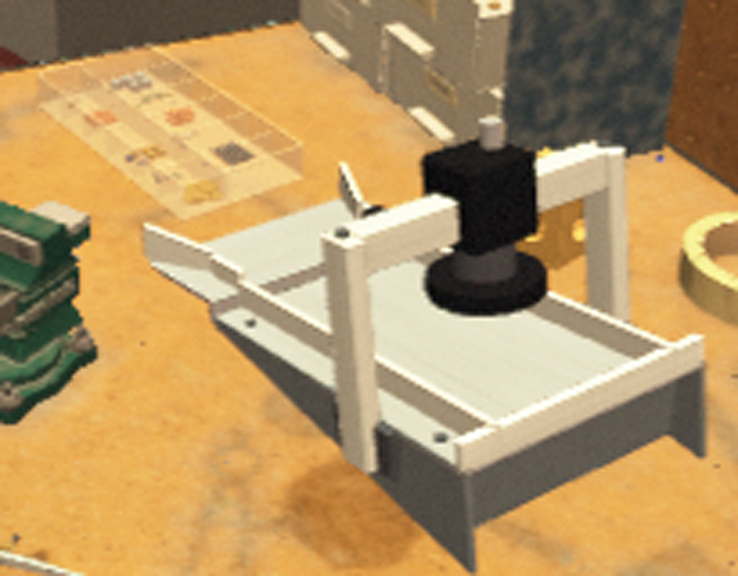

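The crops show these pixels:
- **Scene:** lip ends at (462,120) and (425,213), fence top ends at (764,105) and (740,258), and box bottom front edge from (33,148) to (288,185).
- **Side:** fence top ends at (703,340) and (458,440), with box corners at (38,72), (150,47), (300,148) and (182,218).

```bash
cat > h.py <<'E'
import cv2,numpy as np
from rig import readout,vision
from scipy.spatial.transform import Rotation as R
def rays(n,px,pose=None):
    p=vision.camera_params(n)
    u=cv2.undistortPoints(np.array(px,float).reshape(-1,1,2),p["intrinsics"],p["dist"])[:,0]
    d=np.c_[u,np.ones(len(u))]
    if n=="wrist":
        s=pose; q=s["ee_rot"];M=R.from_quat([*q[1:],q[0]]).as_matrix();H=p["hand_eye"]
        return M@H[:3,3]+s["position"],d@(M@H[:3,:3]).T
    A=cv2.Rodrigues(p["rvec"])[0];return -A.T@p["tvec"],d@A
def plane(n,px,z,pose=None):
    c,d=rays(n,px,pose);return c+d*((np.array(z)-c[2])/d[:,2])[:,None]
def tri(pa,pb,a="scene",b="side"):
    out=[]
    c1,D1=rays(a,pa);c2,D2=rays(b,pb)
    for d,e in zip(D1,D2):
        t=np.linalg.lstsq(np.c_[d,-e],c2-c1,rcond=None)[0];x,y=c1+d*t[0],c2+e*t[1]
        out.append([*(x+y)/2,np.linalg.norm(x-y)])
    return np.array(out)
def proj(n,P,pose=None):
    p=vision.camera_params(n);return cv2.projectPoints(np.array(P,float),p["rvec"],p["tvec"],p["intrinsics"],p["dist"])[0][:,0]
E
python3 - <<'E'
from h import *
np.set_printoptions(precision=4,suppress=True)
f=lambda l:np.array(l)/3.6+[215,170]
g=lambda l:np.array(l)/3.6+[265,165]
print("lip",plane("scene",f([[462,120],[425,213]]),.017))
print("fence",tri(f([[764,105],[740,258]]),g([[703,340],[458,440]])))
print("flare tips tri (back,front)",tri(f([[362,75],[302,207]]),g([[343,165],[145,225]])))
print("box front bottom",plane("scene",f([[33,148],[288,185]]),0))
print("box side top",plane("side",g([[38,72],[150,47],[300,148]]),.028),plane("side",g([[182,218]]),0))
print("box top sc",plane("scene",f([[70,38],[322,75]]),.028))
print("cube",plane("scene",f([[535,75]]),0), "vise tip",tri(f([[320,240]]),g([[70,210]])))
print("cams",rays("scene",[[0,0]])[0],rays("side",[[0,0]])[0],vision.camera_params("wrist"))
E
```

```text
lip [[ 0.6888 -0.1475  0.017 ]
 [ 0.5873 -0.1615  0.017 ]]
fence [[ 0.7463 -0.3563  0.0639  0.002 ]
 [ 0.5898 -0.3806  0.0685  0.0005]]
flare tips tri (back,front) [[ 0.6981 -0.0598  0.021   0.002 ]
 [ 0.5476 -0.0845  0.0242  0.0026]]
box front bottom [[ 0.539   0.1399  0.    ]
 [ 0.5862 -0.0528  0.    ]]
box side top [[ 0.5444  0.145   0.028 ]
 [ 0.6377  0.1543  0.028 ]
 [ 0.6748 -0.0398  0.028 ]] [[ 0.5845 -0.0504  0.    ]]
box top sc [[ 0.6346  0.1649  0.028 ]
 [ 0.6791 -0.0352  0.028 ]]
cube [[ 0.7805 -0.1728  0.    ]] vise tip [[ 0.486  -0.1305  0.0731  0.0017]]
cams [-0.1369 -0.4552  0.8103] [ 0.2993 -0.8056  0.4937] {'intrinsics': array([[333.2036,   0.    , 317.4558],
       [  0.    , 333.2036, 199.0432],
       [  0.    ,   0.    ,   1.    ]]), 'dist': array([-0.0635,  0.    ,  0.    ,  0.    ,  0.    ]), 'hand_eye': array([[ 0.0005, -0.9545, -0.2983,  0.0753],
       [ 1.    ,  0.0005,  0.0001,  0.    ],
       [ 0.0001, -0.2983,  0.9545, -0.1424],
       [ 0.    ,  0.    ,  0.    ,  1.    ]])}
```

```bash
python3 - <<'E'
from h import *
np.set_printoptions(precision=3,suppress=True)
print("cabinet",plane("scene",[[252,155],[325,177],[345,170]],0),"mallet",plane("scene",[[188,241],[260,267],[200,240]],.015))
print("stool/vise",plane("scene",[[300,242],[320,242],[295,290]],.05))
E
```

```text
cabinet [[ 0.794  0.207  0.   ]
 [ 0.791 -0.047  0.   ]
 [ 0.847 -0.088  0.   ]] mallet [[ 0.396  0.149  0.015]
 [ 0.402 -0.056  0.015]
 [ 0.412  0.124  0.015]]
stool/vise [[ 0.485 -0.12   0.05 ]
 [ 0.505 -0.163  0.05 ]
 [ 0.356 -0.173  0.05 ]]
```

```bash
python3 -m handwheel '[[[-10,-3,0],[0,0,0],0],[[-22,-7.4,1],[0,0,0.5],0],[[-22,-7.4,1],[0,0,0.5],0],[[-22,-7.4,1],[0,0,0.5],0],[[-22,-7.4,1],[0,0,0.5],0]]'
```

```text
clock: 0.72
position: [0.3017, 0.4522, 0.2271]
ee_rot: [0.0, 0.306, 0.952, -0.0]
contact_force: [0.4, 0.1, 0.2]
width: 0.0424
gripper_force: 0.0
```

```bash
cat >> h.py <<'E'
np.set_printoptions(precision=4,suppress=True)
PHI=np.arctan2(-.989,.15)
O=np.array([.638,-.1545])
def target(phi,tilt=.2094):
    xs=np.array([np.cos(phi),np.sin(phi),0]);x=-xs;z=np.array([0,0,-1.]);y=np.cross(z,x)
    return np.c_[x,y,z]@R.from_rotvec([0,-tilt,0]).as_matrix()
def plan(pos,phi,tilt=.2094):
    s=readout.get_state();q=s["ee_rot"];M=R.from_quat([*q[1:],q[0]]).as_matrix();T=target(phi,tilt)
    d=np.array(pos)-s["position"]
    print("pos",s["position"],"shift now(mm)",M.T@d*1e3,"turn units",R.from_matrix(M.T@T).as_rotvec()/np.radians(6),"shift after turn",T.T@d*1e3)
E
python3 - <<'E'
from h import *
plan([.575,.225,.17],PHI)
E
```

```text
pos [0.3017 0.4522 0.2271] shift now(mm) [-354.431   -25.6477   57.2586] turn units [ 0.7971 -1.8866  7.602 ] shift after turn [-247.9186  236.1361  111.0578]
```

```bash
python3 -m handwheel '[[[-22,-1.6,3.6],[0,0,0],-0.4],[[-22,-1.6,3.6],[0,0,0],-0.4],[[-22,-1.6,3.6],[0,0,0],-0.4],[[-22,-1.6,3.6],[0,0,0],-0.4],[[-22,-1.6,3.6],[0,0,0],-0.4],[[-22,-1.6,3.6],[0,0,0],-0.4],[[-22,-1.6,3.6],[0,0,0],-0.4],[[-22,-1.6,3.6],[0,0,0],-0.4],[[-22,-1.6,3.6],[0,0,0],-0.4],[[-22,-1.6,3.6],[0,0,0],-0.4],[[-22,-1.6,3.6],[0,0,0],-0.4],[[-22,-1.6,3.6],[0,0,0],-0.4],[[-22,-1.6,3.6],[0,0,0],-0.4],[[-22,-1.6,3.6],[0,0,0],-0.4],[[-22,-1.6,3.6],[0,0,0],-0.4],[[-22,-1.6,3.6],[0,0,0],-0.4]]' && python3 -m handwheel '[[[0,0,0],[0.08,-0.19,0.76],-0.4],[[0,0,0],[0.08,-0.19,0.76],-0.4],[[0,0,0],[0.08,-0.19,0.76],-0.4],[[0,0,0],[0.08,-0.19,0.76],-0.4],[[0,0,0],[0.08,-0.19,0.76],-0.4],[[0,0,0],[0.08,-0.19,0.76],-0.4],[[0,0,0],[0.08,-0.19,0.76],-0.4],[[0,0,0],[0.08,-0.19,0.76],-0.4],[[0,0,0],[0.08,-0.19,0.76],-0.4],[[0,0,0],[0.08,-0.19,0.76],-0.4],[[0,0,0],[0,0,0],-0.4]]'; python3 - <<'E'
from h import *
plan([.580,.215,.17],PHI)
s=readout.get_state();im=vision.get_image("wrist");cv2.imwrite("pics/w1.png",im);np.save("w1.npy",np.r_[s["position"],s["ee_rot"]]);print(s["qpos"])
E
```

```text
clock: 2.72
position: [0.5737, 0.2273, 0.1694]
ee_rot: [0.0, 0.305, 0.952, 0.0]
contact_force: [0.7, -0.7, -0.1]
width: 0.0598
gripper_force: 0.0
clock: 4.1
position: [0.5731, 0.2283, 0.1693]
ee_rot: [0.079, 0.647, 0.755, -0.068]
contact_force: [-0.1, -0.8, 0.3]
width: 0.0594
gripper_force: 0.0
pos [0.5731 0.2283 0.1693] shift now(mm) [-14.0196   4.7984   2.3158] turn units [0.004 0.005 0.034] shift after turn [-14.0037   4.8493   2.3065]
[ 0.3864  0.413   1.4724 -0.2113  1.3112  0.2923]
```

View pics/w1.png

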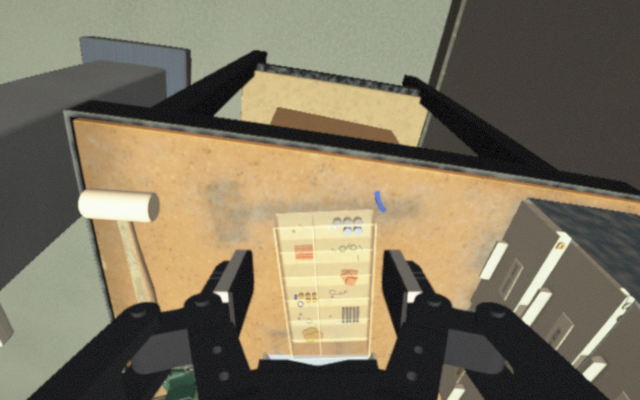

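The wrist view shows the trailing bottom edge from about (276,214) to (374,208), its rim at row ~226, the leading end near row 357, and the grey ramp below that. The mallet is well to the side.

```bash
python3 - <<'E'
from h import *
w=np.load("w1.npy");s=dict(position=w[:3],ee_rot=w[3:])
print(plane("wrist",[[276,214],[374,208]],0,s))
print("rim",plane("wrist",[[274,228],[377,222],[291,357],[369,352]],.028,s))
im=cv2.imread("pics/w1.png")[190:375,230:420];cv2.imwrite("pics/w1c.png",cv2.resize(im,None,fx=3.2,fy=3.2,interpolation=cv2.INTER_CUBIC))
E
```

```text
[[0.5436 0.1439 0.    ]
 [0.6422 0.1666 0.    ]]
rim [[ 0.5445  0.1457  0.028 ]
 [ 0.6407  0.1676  0.028 ]
 [ 0.5831 -0.0489  0.028 ]
 [ 0.6787 -0.0241  0.028 ]]
```

View pics/w1c.png

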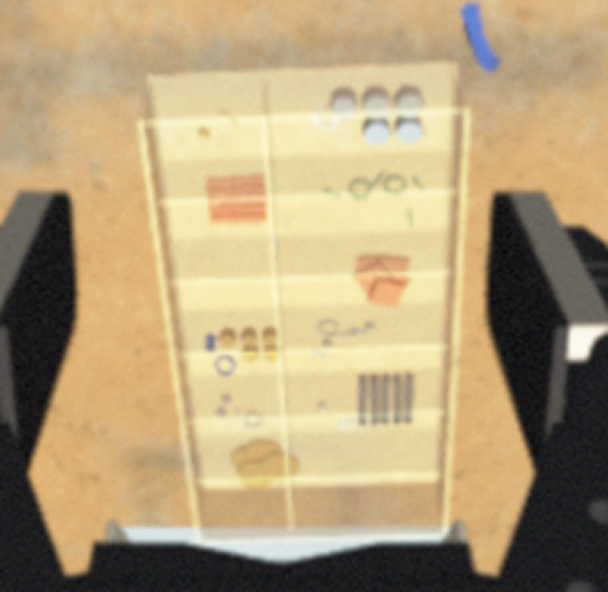

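The crop confirms the rim and bottom corners. The box is about 0.05 rad askew to the stand and within 2 mm of its centre line. Next I go down behind it.

```bash
python3 - <<'E'
from h import *
plan([.5845,.2005,.008],PHI)
E
```

```text
pos [0.5729 0.2281 0.1694] shift now(mm) [  5.1814   7.2365 163.9564] turn units [0.0039 0.0045 0.0352] shift after turn [  5.1307   7.2842 163.9559]
```

```bash
python3 -m handwheel '[[[2.5,4,10],[0,0,0.035],-0.4],[[2.7,3.3,18],[0,0,0],-0.4],[[0,0,20],[0,0,0],-0.4],[[0,0,20],[0,0,0],-0.4],[[0,0,20],[0,0,0],-0.4],[[0,0,20],[0,0,0],-0.4],[[0,0,20],[0,0,0],-0.4],[[0,0,18],[0,0,0],-0.4],[[0,0,12],[0,0,0],-0.4],[[0,0,6],[0,0,0],-0.4],[[0,0,0],[0,0,0],-0.4]]'; python3 - <<'E'
from h import *
plan([.5845,.2005,.008],PHI)
im=vision.get_image("wrist");cv2.imwrite("pics/w2.png",im)
E
```

```text
clock: 5.52
position: [0.5842, 0.2004, 0.0078]
ee_rot: [0.08, 0.649, 0.754, -0.068]
contact_force: [0.8, -0.1, 0.6]
width: 0.0599
gripper_force: 0.0
pos [0.5842 0.2004 0.0078] shift now(mm) [ 0.0062  0.3157 -0.1673] turn units [ 0.001   0.0076 -0.0146] shift after turn [ 0.0058  0.3157 -0.1673]
```

View pics/w2.png

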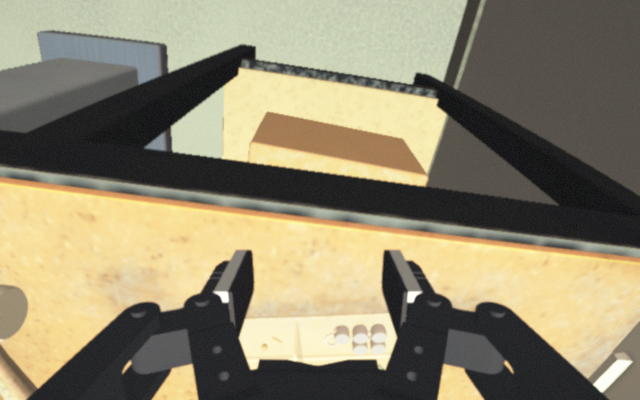

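```bash
python3 -m handwheel '[[[-5,0,1.06],[0,0,0],-0.4],[[-7.82,0,1.66],[0,0,0],-0.4],[[-5.87,0,1.25],[0,0,0],-0.4],[[-3.91,0,0.83],[0,0,0],-0.4],[[-2.93,0,0.62],[0,0,0],-0.4],[[-2.93,0,0.62],[0,0,0],-0.4],[[-2.93,0,0.62],[0,0,0],-0.4],[[-2.93,0,0.62],[0,0,0],-0.4],[[-2.93,0,0.62],[0,0,0],-0.4],[[-3.91,0,0.83],[0,0,0],-0.4],[[-4.89,0,1.04],[0,0,0],-0.4],[[-5.87,0,1.25],[0,0,0],-0.4],[[-5.87,0,1.25],[0,0,0],-0.4],[[-5.87,0,1.25],[0,0,0],-0.4],[[-5.87,0,1.25],[0,0,0],-0.4],[[-5.87,0,1.25],[0,0,0],-0.4],[[-5.87,0,1.25],[0,0,0],-0.4],[[-3.91,0,0.83],[0,0,0],-0.4],[[-1.96,0,0.42],[0,0,0],-0.4],[[0,0,0],[0,0,0],-0.4]]'; python3 - <<'E'
from h import *
s=readout.get_state()
d=s["position"][:2]-O;xs=np.array([np.cos(PHI),np.sin(PHI)])
print("s,y mm",(d@xs-.002)*1e3,d@[-xs[1],xs[0]]*1e3)
a=vision.get_image("scene");cv2.imwrite("pics/s3.png",a);b=vision.get_image("side");cv2.imwrite("pics/d3.png",b)
c=np.vstack([cv2.resize(a[160:260,215:435],(660,300),interpolation=3),cv2.resize(b[155:280,250:470],(528,300),interpolation=3).repeat(1,0) if 0 else cv2.copyMakeBorder(cv2.resize(b[155:280,250:470],(528,300),interpolation=3),0,0,0,132,0)])
cv2.imwrite("pics/c3.png",c)
E
```

```text
clock: 8.07
position: [0.5975, 0.112, 0.0083]
ee_rot: [0.08, 0.649, 0.754, -0.068]
contact_force: [-0.2, -0.2, 0.8]
width: 0.0595
gripper_force: 0.1
s,y mm -271.59626309168425 -0.048985383432432035
```

View pics/c3.png

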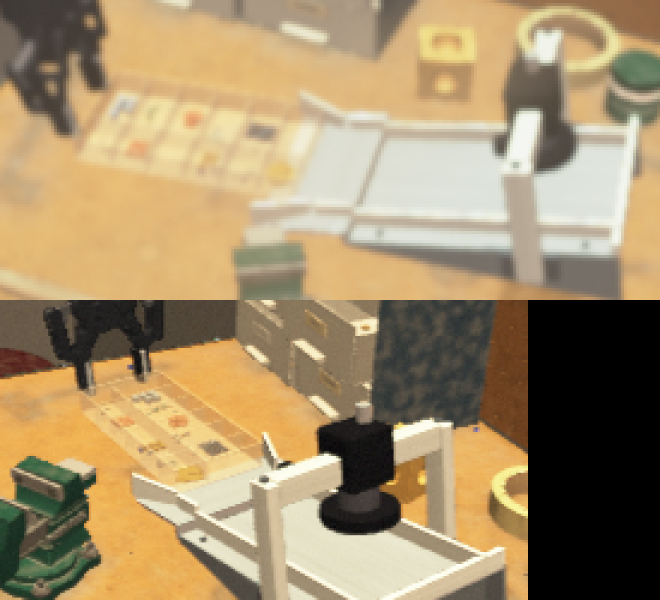

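The box is aligned, with both fingers on its trailing wall and its leading end on the ramp between the flares. I'll keep pushing level.

```bash
python3 -m handwheel '[[[-2.93,0,0.62],[0,0,0],-0.4],[[-4.89,0,1.04],[0,0,0],-0.4],[[-5.87,0,1.25],[0,0,0],-0.4],[[-5.87,0,1.25],[0,0,0],-0.4],[[-5.87,0,1.25],[0,0,0],-0.4],[[-5.87,0,1.25],[0,0,0],-0.4],[[-5.87,0,1.25],[0,0,0],-0.4],[[-5.87,0,1.25],[0,0,0],-0.4],[[-5.87,0,1.25],[0,0,0],-0.4],[[-5.87,0,1.25],[0,0,0],-0.4],[[-5.87,0,1.25],[0,0,0],-0.4],[[-4.89,0,1.04],[0,0,0],-0.4],[[-2.93,0,0.62],[0,0,0],-0.4],[[-1.96,0,0.42],[0,0,0],-0.4]]'; python3 -m handwheel '[[[-1.96,0,0.42],[0,0,0],-0.4],[[-3.91,0,0.83],[0,0,0],-0.4],[[-5.87,0,1.25],[0,0,0],-0.4],[[-5.87,0,1.25],[0,0,0],-0.4],[[-5.87,0,1.25],[0,0,0],-0.4],[[-5.87,0,1.25],[0,0,0],-0.4],[[-5.87,0,1.25],[0,0,0],-0.4],[[-5.87,0,1.25],[0,0,0],-0.4],[[-5.87,0,1.25],[0,0,0],-0.4],[[-5.87,0,1.25],[0,0,0],-0.4],[[-5.87,0,1.25],[0,0,0],-0.4],[[-5.87,0,1.25],[0,0,0],-0.4],[[-5.87,0,1.25],[0,0,0],-0.4],[[-4.89,0,1.04],[0,0,0],-0.4],[[-2.93,0,0.62],[0,0,0],-0.4],[[-1.96,0,0.42],[0,0,0],-0.4],[[0,0,0],[0,0,0],-0.4]]'; cat > look.py <<'E'
import sys
from h import *
k=sys.argv[1]
s=readout.get_state()
d=s["position"][:2]-O;xs=np.array([np.cos(PHI),np.sin(PHI)])
print("s,y mm",(d@xs-.002)*1e3,d@[-xs[1],xs[0]]*1e3,s["position"],s["contact_force"])
a=vision.get_image("scene");b=vision.get_image("side")
c=np.vstack([cv2.resize(a[160:260,215:435],(660,300),interpolation=3),cv2.copyMakeBorder(cv2.resize(b[155:280,250:470],(528,300),interpolation=3),0,0,0,132,0)])
cv2.imwrite(f"pics/c{k}.png",c)
E
python3 look.py 4
```

```text
clock: 9.93
position: [0.6082, 0.0411, 0.0083]
ee_rot: [0.08, 0.649, 0.754, -0.068]
contact_force: [0.2, 2.1, -0.5]
width: 0.0597
gripper_force: 0.9
clock: 12.05
position: [0.6205, -0.0402, 0.0084]
ee_rot: [0.08, 0.649, 0.754, -0.068]
contact_force: [-0.2, -0.0, 0.1]
width: 0.0597
gripper_force: 0.4
s,y mm -117.66140056804932 -0.20187714439603655 [ 0.6205 -0.0402  0.0084] [-0.2389 -0.0062  0.0955]
```

View pics/c4.png

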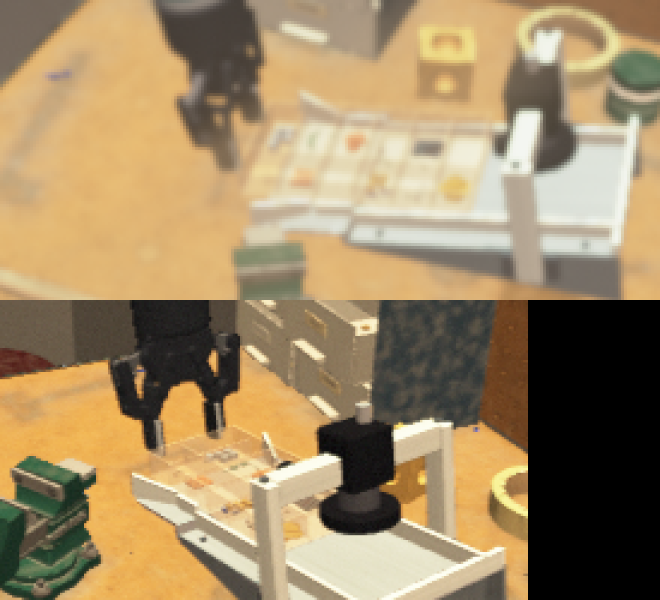

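Still straight. I'll go level another 45 mm, then along the slope.

```bash
python3 -m handwheel '[[[-1.96,0,0.42],[0,0,0],-0.4],[[-3.91,0,0.83],[0,0,0],-0.4],[[-4.89,0,1.04],[0,0,0],-0.4],[[-4.89,0,1.04],[0,0,0],-0.4],[[-4.89,0,1.04],[0,0,0],-0.4],[[-4.89,0,1.04],[0,0,0],-0.4],[[-4.89,0,1.04],[0,0,0],-0.4],[[-4.89,0,1.04],[0,0,0],-0.4],[[-4.89,0,1.04],[0,0,0],-0.4],[[-3.91,0,0.83],[0,0,0],-0.4],[[-4,0,0],[0,0,0],-0.4],[[-4,0,0],[0,0,0],-0.4],[[-4,0,0],[0,0,0],-0.4],[[-4,0,0],[0,0,0],-0.4],[[-4,0,0],[0,0,0],-0.4],[[-4,0,0],[0,0,0],-0.4],[[-4,0,0],[0,0,0],-0.4],[[-4,0,0],[0,0,0],-0.4],[[-2,0,0],[0,0,0],-0.4],[[0,0,0],[0,0,0],-0.4]]'; python3 look.py 5
```

```text
clock: 14.65
position: [0.6322, -0.1177, 0.0157]
ee_rot: [0.08, 0.649, 0.754, -0.068]
contact_force: [-0.2, 0.8, -0.1]
width: 0.0595
gripper_force: 0.2
s,y mm -39.25084291477259 -0.23058543435148135 [ 0.6322 -0.1177  0.0157] [-0.1536  0.8096 -0.0822]
```

View pics/c5.png

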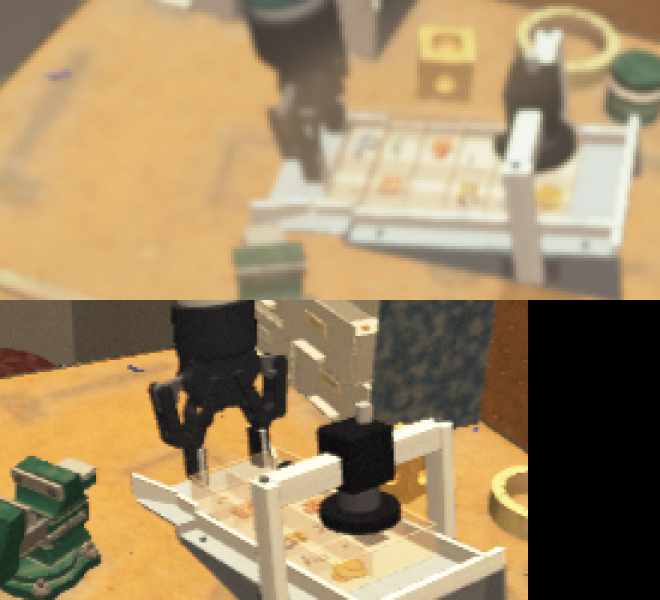

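The box lies nearly through, with its trailing end about 28 mm short of the lip and its leading part under the ring, tracking straight. That was my tenth picture, so from here I use numbers only.

```bash
python3 -m handwheel '[[[-2,0,0],[0,0,0],-0.4],[[-3,0,0],[0,0,0],-0.4],[[-3,0,0],[0,0,0],-0.4],[[-3,0,0],[0,0,0],-0.4],[[-3,0,0],[0,0,0],-0.4],[[-3,0,0],[0,0,0],-0.4],[[-3,0,0],[0,0,0],-0.4],[[-2,0,0],[0,0,0],-0.4],[[-2,0,0],[0,0,0],-0.4],[[-2,0,0],[0,0,0],-0.4],[[0,0,0],[0,0,0],-0.4]]'; python3 look.py 6;  python3 -m handwheel '[[[-1.5,0,0],[0,0,0],-0.4],[[-1.5,0,0],[0,0,0],-0.4],[[0,0,0],[0,0,0],-0.4]]';python3 -m handwheel '[[[-1.5,0,0],[0,0,0],-0.4],[[-1.5,0,0],[0,0,0],-0.4],[[0,0,0],[0,0,0],-0.4]]'; python3 look.py 7
```

```text
clock: 16.12
position: [0.6359, -0.1427, 0.0211]
ee_rot: [0.08, 0.649, 0.754, -0.068]
contact_force: [0.5, 0.2, -0.7]
width: 0.0598
gripper_force: 0.4
s,y mm -13.97008319813858 -0.275928060336663 [ 0.6359 -0.1427  0.0211] [ 0.509   0.2045 -0.6725]
clock: 16.6
position: [0.6363, -0.1453, 0.0216]
ee_rot: [0.08, 0.649, 0.754, -0.068]
contact_force: [0.2, 1.3, -1.2]
width: 0.0598
gripper_force: 0.9
clock: 16.98
position: [0.6367, -0.1484, 0.0222]
ee_rot: [0.08, 0.649, 0.754, -0.068]
contact_force: [-0.2, 1.5, -0.3]
width: 0.0597
gripper_force: 0.8
s,y mm -8.193228795985494 -0.3536728209511462 [ 0.6367 -0.1484  0.0222] [-0.2453  1.5198 -0.3023]
```

```bash
python3 -m handwheel '[[[-1,0,0],[0,0,0],-0.4],[[-1,0,0],[0,0,0],-0.4],[[0,0,0],[0,0,0],-0.4]]';python3 -m handwheel '[[[-1,0,0],[0,0,0],-0.4],[[-1,0,0],[0,0,0],-0.4],[[0,0,0],[0,0,0],-0.4]]'; python3 - <<'E'
from h import *
xs=np.array([np.cos(PHI),np.sin(PHI)]);ys=np.array([-xs[1],xs[0]])
cam={n:vision.get_image(n) for n in("scene","side")}
for n,im in cam.items(): cv2.imwrite(f"pics/{n}8.png",im)
# colour profile along stage centreline-ish: b-r (amber = negative), between x=170..215mm at several y
for n,im in cam.items():
  for y in(-35,-20,0,20,35):
    row=[]
    for x in range(176,216,3):
        P=np.r_[O+(x+2)*1e-3*xs+y*1e-3*ys,.007+x*.2126e-3]
        u,v=proj(n,[P])[0];p=cv2.getRectSubPix(im,(3,3),(float(u),float(v))).mean((0,1));row.append(int(p[2]-p[0]))
    print(n,y,row)
E
```

```text
clock: 17.45
position: [0.637, -0.1502, 0.0226]
ee_rot: [0.08, 0.649, 0.754, -0.068]
contact_force: [-0.1, 1.9, 0.3]
width: 0.0599
gripper_force: 1.0
clock: 17.82
position: [0.6373, -0.1522, 0.0231]
ee_rot: [0.08, 0.649, 0.754, -0.068]
contact_force: [0.3, 2.0, 0.6]
width: 0.0599
gripper_force: 1.0
scene -35 [34, 34, 35, 37, 39, 38, 36, 34, 32, 31, 26, 17, 12, 27]
scene -20 [66, 82, 96, 103, 106, 106, 102, 92, 76, 57, 38, 20, 14, 29]
scene 0 [54, 59, 69, 79, 81, 77, 67, 56, 49, 43, 33, 18, 14, 34]
scene 20 [33, 27, 23, 23, 23, 23, 23, 23, 24, 26, 23, 15, 12, 21]
scene 35 [30, 24, 20, 20, 20, 20, 20, 20, 22, 26, 25, 18, 12, 15]
side -35 [73, 70, 81, 92, 95, 80, 46, 24, 35, 52, 57, 57, 56, 54]
side -20 [138, 139, 139, 137, 131, 110, 59, 28, 35, 52, 57, 57, 57, 54]
side 0 [107, 104, 96, 88, 83, 65, 35, 24, 37, 53, 56, 56, 56, 53]
side 20 [68, 66, 66, 68, 68, 55, 33, 23, 38, 53, 56, 56, 56, 54]
side 35 [68, 66, 67, 68, 67, 59, 38, 28, 39, 53, 57, 57, 56, 53]
```

The leading end is about 206 mm up the stage, so the trailing end is about 5 mm past the lip. The force is still only 2 N. I'll back off and lift.

```bash
python3 -m handwheel '[[[2,0,0],[0,0,0],-0.4],[[4,0,0],[0,0,0],-0.4],[[6,0,0],[0,0,0],-0.4],[[8,0,0],[0,0,0],-0.4],[[8,0,-6],[0,0,0],-0.4],[[8,0,-12],[0,0,0],-0.4],[[8,0,-16],[0,0,0],-0.4],[[8,0,-16],[0,0,0],-0.4],[[8,0,-16],[0,0,0],-0.4],[[8,0,-16],[0,0,0],-0.4],[[8,0,-16],[0,0,0],-0.4],[[8,0,-16],[0,0,0],-0.4],[[0,0,0],[0,0,0],-0.4],[[0,0,0],[0,0,0],-0.4]]'; python3 - <<'E'
from h import *
xs=np.array([np.cos(PHI),np.sin(PHI)]);ys=np.array([-xs[1],xs[0]])
s=readout.get_state();cam={n:vision.get_image(n) for n in("scene","side","wrist")}
for n,im in cam.items(): cv2.imwrite(f"pics/{n}9.png",im)
p=vision.camera_params("wrist");q=s["ee_rot"];M=R.from_quat([*q[1:],q[0]]).as_matrix();H=p["hand_eye"];A=M@H[:3,:3];c=M@H[:3,3]+s["position"]
def wp(P):
    r=cv2.Rodrigues(A.T)[0];return cv2.projectPoints(np.array([P]),r,-A.T@c,p["intrinsics"],p["dist"])[0][0,0]
# profile along the stage plane around the lip: brightness & colour
for n in cam:
  for y in(-25,0,25):
    row=[]
    for x in range(-24,25,3):
        P=np.r_[O+(x+2)*1e-3*xs+y*1e-3*ys,.017+(x+2)*.2126e-3]   # ramp plane continued
        u,v=wp(P) if n=="wrist" else proj(n,[P])[0]
        t=cv2.getRectSubPix(cam[n],(3,3),(float(u),float(v))).mean((0,1));row.append((int(t[2]-t[0]),int(t.mean())))
    print(n,y,(round(u),round(v)),row)
  
E
```

```text
clock: 19.68
position: [0.6211, -0.0474, 0.1167]
ee_rot: [0.08, 0.649, 0.754, -0.068]
contact_force: [-0.3, 0.1, -0.2]
width: 0.0599
gripper_force: 0.0
scene -25 (346, 223) [(14, 214), (13, 215), (13, 216), (12, 216), (13, 216), (15, 213), (22, 204), (31, 192), (39, 186), (42, 188), (42, 196), (40, 206), (36, 215), (33, 222), (32, 224), (32, 224), (33, 223)]
scene 0 (348, 216) [(14, 214), (13, 215), (13, 216), (12, 216), (13, 216), (15, 213), (22, 203), (32, 191), (39, 184), (44, 185), (46, 189), (47, 196), (47, 204), (46, 207), (46, 205), (47, 199), (47, 199)]
scene 25 (350, 210) [(14, 214), (13, 215), (12, 215), (12, 216), (12, 215), (16, 212), (22, 203), (31, 191), (37, 185), (39, 188), (39, 194), (37, 202), (34, 208), (29, 209), (27, 202), (27, 194), (27, 191)]
side -25 (353, 244) [(54, 212), (58, 209), (59, 206), (60, 205), (61, 206), (63, 204), (65, 200), (68, 192), (71, 182), (74, 173), (75, 168), (77, 169), (78, 174), (79, 182), (80, 192), (78, 199), (74, 207)]
side 0 (363, 240) [(51, 211), (56, 208), (59, 205), (62, 201), (65, 191), (63, 175), (58, 157), (51, 144), (46, 138)
[... 242 characters left out ...]
(55, 184), (55, 184), (55, 185), (55, 185), (55, 185)]
wrist -25 (290, 308) [(-19, 172), (-18, 171), (-18, 172), (-17, 175), (-17, 178), (-16, 175), (-17, 171), (-11, 169), (-15, 172), (5, 164), (25, 159), (25, 159), (25, 158), (26, 157), (33, 143), (35, 184), (18, 199)]
wrist 0 (317, 308) [(-19, 171), (-18, 171), (-18, 173), (-18, 176), (-17, 176), (-18, 176), (-18, 173), (-11, 168), (-16, 171), (4, 165), (25, 159), (25, 158), (25, 158), (26, 157), (26, 160), (29, 191), (17, 199)]
wrist 25 (344, 308) [(-19, 171), (-19, 171), (-18, 174), (-19, 175), (-18, 173), (-17, 175), (-19, 175), (-13, 173), (-17, 177), (4, 170), (25, 161), (25, 154), (21, 104), (11, 112), (7, 138), (14, 165), (1, 123)]
```

```bash
python3 - <<'E'
from h import *
xs=np.array([np.cos(PHI),np.sin(PHI)])
s=readout.get_state();im=cv2.imread("pics/wrist9.png")
p=vision.camera_params("wrist");q=s["ee_rot"];M=R.from_quat([*q[1:],q[0]]).as_matrix();H=p["hand_eye"];A=M@H[:3,:3];c=M@H[:3,3]+s["position"]
ex=np.r_[xs*np.cos(.2094),np.sin(.2094)];en=np.r_[-xs*np.sin(.2094),np.cos(.2094)];L=np.r_[O+.002*xs,.0174]
C=np.array([(c-L)@ex,(c-L)@en])*1e3;print("cam slope/normal mm",C)
for n in(0,-10,18,28): # rows where slope position t at height n would show
    pr=[]
    for t in(0,3,5,7,10):
        P=L+ex*t/1e3+en*n/1e3;r=cv2.Rodrigues(A.T)[0];pr.append(round(float(cv2.projectPoints(np.array([P]),r,-A.T@c,p["intrinsics"],p["dist"])[0][0,0,1]),1))
    print("n",n,pr)
for u in(270,300,317,330): print(u,[(v,int(im[v,u,2])-int(im[v,u,0]),int(im[v,u].mean())) for v in range(266,318,2)])
E
```

```text
cam slope/normal mm [-162.923   261.8149]
n 0 [285.0, 287.9, 289.8, 291.7, 294.6]
n -10 [279.2, 282.0, 283.9, 285.8, 288.5]
n 18 [296.5, 299.5, 301.5, 303.5, 306.5]
n 28 [303.5, 306.6, 308.6, 310.7, 313.7]
270 [(266, -18, 169), (268, -19, 173), (270, -17, 175), (272, -17, 179), (274, -18, 178), (276, -16, 175), (278, -14, 172), (280, -17, 168), (282, -8, 165), (284, -16, 174), (286, -14, 172), (288, 12, 158), (290, 27, 157), (292, 26, 160), (294, 25, 159), (296, 27, 157), (298, 23, 159), (300, 24, 161), (302, 26, 158), (304, 28, 179), (306, 27, 205), (308, 15, 200), (310, 17, 202), (312, 16, 201), (314, 16, 201), (316, 17, 201)]
300 [(266, -19, 171), (268, -17, 172), (270, -19, 177), (272, -19, 176), (274, -15, 177), (276, -16, 173), (278, -18, 173), (280, -17, 172), (282, -11, 174), (284, -17, 182), (286, -15, 177), (288, 8, 170), (290, 26, 160), (292, 26, 160), (294, 26, 161), (296, 27, 160), (298, 24, 161), (300, 24, 160), (302, 25, 160), (304, 29, 173), (306, 26, 210), (308, 14, 201), (310, 16, 202), (312, 14, 202), (314, 16, 202), (316, 15, 202)]
317 [(266, -19, 171), (268, -17, 174), (270, -18, 178), (272, -18, 177), (274, -19, 177), (276, -18, 178), (278, -17, 174), (280, -17, 172), (282, -8, 167), (284, -17, 171), (286, -18, 170), (288, 9, 165), (290, 25, 158), (292, 25, 158), (294, 25, 157), (296, 26, 157), (298, 26, 157), (300, 26, 157), (302, 26, 157), (304, 30, 172), (306, 27, 205), (308, 17, 199), (310, 17, 195), (312, 17, 195), (314, 17, 198), (316, 15, 197)]
330 [(266, -18, 173), (268, -19, 175), (270, -20, 176), (272, -19, 176), (274, -18, 178), (276, -20, 176), (278, -20, 176), (280, -19, 174), (282, -10, 167), (284, -14, 174), (286, -16, 174), (288, 8, 166), (290, 25, 160), (292, 26, 159), (294, 26, 152), (296, 22, 93), (298, 20, 88), (300, 7, 132), (302, 8, 139), (304, 9, 153), (306, 14, 196), (308, 15, 197), (310, 16, 200), (312, 15, 200), (314, 15, 199), (316, 16, 198)]
```

The lip's uphill edge shows at row ~288 and the rim at ~304. That fits a dropped box about 4.5 mm past the lip, but only marginally rules out one sitting on the edge. I'll make sure with a gentle extra nudge of about 4 mm, which is within the 11 mm slack.

```bash
python3 -m handwheel '[[[-8,0,16],[0,0,0],-0.4],[[-8,0,16],[0,0,0],-0.4],[[-8,0,16],[0,0,0],-0.4],[[-8,0,16],[0,0,0],-0.4],[[-8,0,16],[0,0,0],-0.4],[[-8,0,16],[0,0,0],-0.4],[[-8,0,12],[0,0,0],-0.4],[[-8,0,6],[0,0,0],-0.4],[[-8,0,0],[0,0,0],-0.4],[[-6,0,0],[0,0,0],-0.4],[[-3,0,0],[0,0,0],-0.4],[[-2,0,0],[0,0,0],-0.4],[[0,0,0],[0,0,0],-0.4]]' && python3 -m handwheel '[[[-1,0,0],[0,0,0],-0.4],[[-1,0,0],[0,0,0],-0.4],[[-1,0,0],[0,0,0],-0.4],[[0,0,0],[0,0,0],-0.4]]' && python3 -m handwheel '[[[-1,0,0],[0,0,0],-0.4],[[-1,0,0],[0,0,0],-0.4],[[0,0,0],[0,0,0],-0.4]]'
```

```text
clock: 21.45
position: [0.6372, -0.151, 0.023]
ee_rot: [0.08, 0.649, 0.754, -0.068]
contact_force: [-0.1, -0.2, 0.2]
width: 0.0599
gripper_force: 0.0
clock: 21.95
position: [0.6374, -0.1534, 0.0233]
ee_rot: [0.079, 0.649, 0.754, -0.068]
contact_force: [-0.9, 3.7, 1.8]
width: 0.0601
gripper_force: 1.7
clock: 22.32
position: [0.6373, -0.1536, 0.0233]
ee_rot: [0.078, 0.649, 0.753, -0.067]
contact_force: [-0.2, 9.1, 0.9]
width: 0.0598
gripper_force: 4.2
```

The force rose to 9 N with no further travel, so something is blocking the box. I'll back off and re-measure.

```bash
python3 -m handwheel '[[[2,0,0],[0,0,0],-0.4],[[4,0,0],[0,0,0],-0.4],[[6,0,0],[0,0,0],-0.4],[[8,0,0],[0,0,0],-0.4],[[8,0,-6],[0,0,0],-0.4],[[8,0,-12],[0,0,0],-0.4],[[8,0,-16],[0,0,0],-0.4],[[8,0,-16],[0,0,0],-0.4],[[8,0,-16],[0,0,0],-0.4],[[8,0,-16],[0,0,0],-0.4],[[8,0,-16],[0,0,0],-0.4],[[8,0,-16],[0,0,0],-0.4],[[0,0,0],[0,0,0],-0.4],[[0,0,0],[0,0,0],-0.4]]'; cat > m.py <<'E'
from h import *
xs=np.array([np.cos(PHI),np.sin(PHI)]);ys=np.array([-xs[1],xs[0]])
s=readout.get_state();im=vision.get_image("wrist");cv2.imwrite("pics/wrist10.png",im)
for n in("scene","side"): cv2.imwrite(f"pics/{n}10.png",vision.get_image(n))
p=vision.camera_params("wrist");q=s["ee_rot"];M=R.from_quat([*q[1:],q[0]]).as_matrix();H=p["hand_eye"];A=M@H[:3,:3];c=M@H[:3,3]+s["position"]
ex=np.r_[xs*np.cos(.2094),np.sin(.2094)];en=np.r_[-xs*np.sin(.2094),np.cos(.2094)];L=np.r_[O+.002*xs,.0174]
r=cv2.Rodrigues(A.T)[0]
for n in(0,-10,18,28): print(n,[round(float(cv2.projectPoints(np.array([L+ex*t/1e3+en*n/1e3]),r,-A.T@c,p["intrinsics"],p["dist"])[0][0,0,1]),1) for t in(0,3,5,7,10,14)])
for u in(265,280,300,317,355,370): print(u,[(v,int(im[v,u,2])-int(im[v,u,0]),int(im[v,u].mean())) for v in range(278,316,2)])
cam={n:cv2.imread(f"pics/{n}10.png") for n in("scene",)}
for y in(-35,-20,0,20,35):
    row=[]
    for x in range(185,222,2):
        P=np.r_[O+(x+2)*1e-3*xs+y*1e-3*ys,.007+x*.2126e-3]
        u,v=proj("scene",[P])[0];t=cv2.getRectSubPix(cam["scene"],(3,3),(float(u),float(v))).mean((0,1));row.append((int(t[2]-t[0]),int(t.mean())))
    print(y,row)
E
python3 m.py
```

```text
clock: 24.08
position: [0.6217, -0.0513, 0.1175]
ee_rot: [0.08, 0.649, 0.754, -0.068]
contact_force: [-0.3, 0.1, 0.3]
width: 0.0597
gripper_force: 0.0
0 [281.0, 283.9, 285.8, 287.7, 290.6, 294.4]
-10 [275.2, 278.1, 280.0, 281.8, 284.6, 288.3]
18 [292.2, 295.3, 297.3, 299.3, 302.3, 306.2]
28 [299.1, 302.2, 304.3, 306.3, 309.4, 313.4]
265 [(278, -10, 168), (280, -17, 174), (282, -15, 178), (284, -11, 173), (286, 19, 162), (288, 25, 153), (290, 27, 145), (292, 27, 137), (294, 27, 133), (296, 25, 131), (298, 27, 131), (300, 25, 130), (302, 31, 168), (304, 21, 153), (306, 18, 148), (308, 16, 147), (310, 17, 144), (312, 13, 145), (314, 12, 143)]
280 [(278, -8, 168), (280, -16, 171), (282, -15, 172), (284, -11, 171), (286, 21, 158), (288, 25, 157), (290, 27, 159), (292, 27, 158), (294, 27, 160), (296, 27, 161), (298, 28, 159), (300, 26, 160), (302, 31, 201), (304, 22, 198), (306, 27, 173), (308, 32, 187), (310, 18, 198), (312, 16, 196), (314, 14, 199)]
300 [(278, -9, 170), (280, -17, 180), (282, -17, 183), (284, -15, 178), (286, 19, 161), (288, 25, 161), (290, 24, 161), (292, 25, 161), (294
[... 1476 characters left out ...]
, 235), (15, 232), (29, 218), (51, 202), (74, 187), (92, 177)]
0 [(74, 199), (78, 196), (80, 195), (78, 195), (74, 198), (68, 201), (60, 205), (54, 209), (49, 212), (44, 216), (37, 220), (27, 226), (18, 232), (12, 236), (18, 229), (34, 215), (56, 199), (78, 185), (94, 178)]
20 [(23, 232), (23, 232), (23, 232), (23, 232), (23, 232), (23, 232), (23, 232), (24, 232), (24, 232), (24, 232), (23, 232), (19, 233), (14, 236), (11, 235), (14, 224), (21, 203), (30, 177), (40, 155), (50, 144)]
35 [(20, 234), (20, 234), (20, 234), (20, 234), (20, 234), (20, 234), (20, 234), (21, 234), (22, 233), (23, 232), (24, 231), (21, 231), (17, 233), (13, 232), (12, 222), (15, 202), (20, 173), (30, 151), (41, 144)]
```

```bash
cat > m2.py <<'E'
from h import *
xs=np.array([np.cos(PHI),np.sin(PHI)]);ys=np.r_[-xs[1],xs[0],0]
ex=np.r_[xs*np.cos(.2094),np.sin(.2094)];en=np.r_[-xs*np.sin(.2094),np.cos(.2094)];L=np.r_[O+.002*xs,.0174]
for n in("side","scene"):
  im=cv2.imread(f"pics/{n}10.png")
  for lab,nn,rng in(("lead rim",18,range(190,232,2)),("fence top",4,range(206,232,2)),("trail rim",18,range(-12,26,2)),("lip",0,range(-16,12,2))):
    P=lambda t,y:L+ex*t/1e3+ys*y/1e3+en*nn/1e3
    acc=[]
    for y in(-42,-36,-30,-24,24,30,36,42):
        uv=proj(n,[P(t,y) for t in rng]).astype(np.float32)
        acc.append(cv2.remap(im,uv[None,:,0].copy(),uv[None,:,1].copy(),1)[0].astype(int))
    a=np.median(acc,0)
    print(n,lab,[(t,int(v[2]-v[0]),int(v.mean())) for t,v in zip(rng,a)],"mm/px",2/np.linalg.norm(uv[1]-uv[0]))
E
python3 m2.py
```

```text
side lead rim [(190, 86, 191), (192, 83, 191), (194, 86, 192), (196, 83, 183), (198, 84, 182), (200, 91, 185), (202, 87, 190), (204, 83, 192), (206, 88, 189), (208, 86, 187), (210, 88, 192), (212, 95, 193), (214, 104, 183), (216, 112, 177), (218, 118, 177), (220, 118, 178), (222, 120, 178), (224, 123, 179), (226, 114, 181), (228, 106, 184), (230, 101, 186)] mm/px 2.2496798
side fence top [(206, 130, 175), (208, 128, 174), (210, 122, 174), (212, 113, 179), (214, 84, 199), (216, 26, 241), (218, 12, 249), (220, 25, 237), (222, 50, 206), (224, 57, 192), (226, 57, 191), (228, 56, 191), (230, 56, 191)] mm/px 2.1599307
side trail rim [(-12, 31, 219), (-10, 30, 220), (-8, 30, 220), (-6, 31, 220), (-4, 30, 221), (-2, 28, 221), (0, 23, 230), (2, 22, 234), (4, 23, 234), (6, 24, 235), (8, 26, 235), (10, 30, 235), (12, 34, 231), (14, 35, 227), (16, 38, 224), (18, 44, 218), (20, 52, 209), (22, 55, 205), (24, 59, 198)] mm/px 3.4547381
side lip [(-16, 46, 214), (-14, 56, 207), (-12, 62, 205), (-10, 61, 204), (-8, 59, 202), (-6, 54, 195), (-4, 57, 187), (-2, 57, 185), (0, 61, 184), (2, 66, 178), (4, 
[... 524 characters left out ...]
, 233), (216, 9, 238), (218, 9, 233), (220, 20, 216), (222, 43, 185), (224, 70, 170), (226, 89, 170), (228, 97, 173), (230, 98, 175)] mm/px 2.5087411
scene trail rim [(-12, 14, 213), (-10, 14, 214), (-8, 14, 214), (-6, 13, 215), (-4, 13, 215), (-2, 13, 214), (0, 15, 212), (2, 21, 205), (4, 27, 195), (6, 34, 184), (8, 40, 182), (10, 41, 186), (12, 44, 188), (14, 46, 189), (16, 49, 189), (18, 52, 191), (20, 55, 194), (22, 54, 196), (24, 53, 198)] mm/px 2.7972503
scene lip [(-16, 13, 216), (-14, 13, 216), (-12, 13, 216), (-10, 13, 215), (-8, 16, 212), (-6, 21, 204), (-4, 27, 192), (-2, 32, 181), (0, 38, 179), (2, 40, 184), (4, 42, 188), (6, 42, 191), (8, 42, 193), (10, 42, 198)] mm/px 2.8271503
```

The numbers now agree. In the wrist view the lip edge is at row 279, followed by visible stage, then the full 28 mm wall at rows 285–301. That puts the wall's foot at stage level, about 10 mm past the lip. The 9 N was the back fence: the side view shows the leading rim within about 2 mm of it. The box has dropped and the arm is clear, so I'm handing in.

```bash
python3 -c "
from rig import manip
print(manip.sign_off())"
```

```text
the job is handed in; nothing more can be done
None
```

I handed the job in: by measurement the box lies flat on the stage, its trailing end about 10 mm past the lip and its leading end at or within about 2 mm of the back fence. The gripper is clear, the clock read about 24 s and readings peaked near 9 N; I had used my 10 pictures, so I confirmed the drop from pixel measurements, not by eye.

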